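# Strip the dead-weight tester and put its weights back in their case

### The arm

A 6-joint arm with a two-finger parallel gripper is mounted at the origin on the work surface. World frame = base frame: x ahead of the robot, y to its left, z up, the work surface at z = 0. Lengths are in m, angles in rad, forces in N, time in s.
With the tool pointing down it reaches from about 0.25 to 0.775 m from the base axis. Payload 8.9 kg.
Tool frame: the origin (TCP) lies at the very end of the fingers, on their centre line; the grasp point (between the pads) lies 19 mm behind it (grip_point_offset is the distance from the TCP to the grasp point, in m); z points along the fingers, x is the direction in which the jaws open and shut, and the axes are right-handed (so a half turn about z gives the same grasp; the last joint's range is limited). The gripper opens to 85 mm and grips with 20 to 120 N. Pads are 22 mm wide; open, the fingers measure 114 mm over their backs; the gripper's body (76 mm by 85 mm) begins 54 mm behind the grasp point. The pads swing forward as they close: fully open they stand 13 mm farther back than shut.
Start: joints at [1.192, 0.291, -0.153, 1.127, 0, 1.431], TCP at [0.125, 0.51, 0.231] pointing down, gripper open.
Joint ranges: [-2.52, 2.52], [-0.91, 1.74], [-1.3, 1.37], [-1.96, 2.02], [-1.52, 1.47], [-3.14, 3.14]. Speed limits (rad/s): [2.22, 2.22, 2.79, 3.14, 3.14, 3.14].

### API

Orientations are given as a unit quaternion [x, y, z, w].
In Python, from station import * gives the robot as it stands.
- The arm moves only by the tool jog_arm, never from a script. Its arguments are lists of equal length, an entry for each row: "delta_pos": the shift along the tool's x, y, z in m, a list of three; "yaw": the turn about the tool's z in degrees. In form: {"delta_pos": [[x, y, z], ...], "yaw": [yaw, ...]}. A call has exactly 8 rows; each row is the pose to reach, as a shift and turn from the pose commanded when the call began, along the tool's axes at that moment; what a row does not reach only later rows make up. A row lasts 1/8 s, in which the tool goes at most 62.5 mm and 10.7 degrees, less where a joint would pass 70% of its speed; a pose out of reach is approached as far as the arm can. A call with a gripper value outside its range is refused whole. "fingers" is the opening, from 0 (shut) to 1 (fully open), set as the call begins (left out, the last holds). The fingers move at their own pace and stop on an object; "force" is the grip in N (left out, the last holds). Time passes only in rows, so rows that repeat a pose let the fingers close, or fill a call up. It gives the time, the measured TCP pose, the force and the opening at its end, in the units of the state.
- get_obs(): the state, without advancing time (a new reading comes with each control period).
- get_image(name): name is "scene" or "top"; returns a dict with "frame" (480x640x3 uint8, red, green, blue), "fovy" (degrees; the focal length in pixels is half the picture's height over the tangent of half this angle, whatever the lens; pixels are square), "cx", "cy" (the principal point, pixels), "extrinsics" (4x4, takes a point from camera to world coordinates). Camera axes: x right, y down, z forward; pixel columns grow to the right and rows downward; lengths in m; the calibration is good to about 2 mm. A picture is of the moment at which its call begins. There is no depth.
- job_done(): hands the job in, once; it reports no verdict.
The state is a dict: "clock": time; "joints": joint angles; "qd": joint speeds; "joint_efforts": joint torques, N m; "tcp_pos": TCP position; "tool_rot": TCP orientation; "ft_force": force on the tool from outside, world axes, zero at the start; "torque": the same for the moment, N m; "opening": finger opening in m.
Only numpy, scipy, OpenCV 4.12 (cv2) and the standard library are available. Lean on these libraries where they do the work, as an engineer would, in place of code of your own. Each camera call takes 0.05 s, during which the arm holds its last target. There are 200 camera calls.

### The job

The pressure check is done: take the four steel weights off the dead-weight tester from the top down, one at a time, and put each straight into its own nest in the open case, the one whose round recess fits that weight, boss upwards and lying flat on the recess floor. These are calibrated weights, so set them down rather than dropping them, and never stack one on another again. Leave the yellow meter where it is.

Things in the scene. Friction and masses are not known exactly. Their poses are not given: they have to be found in the camera images.
- weight36_center (a point): The smallest weight: a plain steel disc, 36 mm diameter, 24 mm thick, about 190 g, on top of the stack at the start. A round boss on top (16 mm wide, 3 mm high) fits the 19 mm wide, 5 mm deep blind hole under the next weight, so each is lifted straight up. Point: the disc's centre, half-way up its 24 mm; z up.
- weight46_center (a point): The second smallest weight: a plain steel disc, 46 mm diameter, 24 mm thick, about 310 g, second from the top at the start. A round boss on top (16 mm wide, 3 mm high) fits the 19 mm wide, 5 mm deep blind hole under the next weight, so each is lifted straight up. Point: the disc's centre, half-way up its 24 mm; z up.
- weight56_center (a point): The second largest weight: a plain steel disc, 56 mm diameter, 24 mm thick, about 460 g, third from the top at the start. A round boss on top (16 mm wide, 3 mm high) fits the 19 mm wide, 5 mm deep blind hole under the next weight, so each is lifted straight up. Point: the disc's centre, half-way up its 24 mm; z up.
- weight66_center (a point): The largest weight: a plain steel disc, 66 mm diameter, 24 mm thick, about 640 g, at the bottom of the stack, on the carrier at the start. A round boss on top (16 mm wide, 3 mm high) fits the 19 mm wide, 5 mm deep blind hole under the next weight, so each is lifted straight up. Point: the disc's centre, half-way up its 24 mm; z up.
- nest36_floor (a point): Nest of the 36 mm weight: fixed black square block, 98 mm, with a round recess (grey floor) 6 mm deep, 41 mm wide at the floor, flared to 49 mm at the top. A seated weight stands 18 mm proud (21 with boss). The nests lie 2 x 2, 100 mm apart, in any order in an open grey case with its rim 2 mm above them. Point: centre of the recess floor; z up, x, y along the sides.
- nest46_floor (a point): Nest of the 46 mm weight: fixed black square block, 98 mm, with a round recess (grey floor) 6 mm deep, 51 mm wide at the floor, flared to 59 mm at the top. A seated weight stands 18 mm proud (21 with boss). The nests lie 2 x 2, 100 mm apart, in any order in an open grey case with its rim 2 mm above them. Point: centre of the recess floor; z up, x, y along the sides.
- nest56_floor (a point): Nest of the 56 mm weight: fixed black square block, 98 mm, with a round recess (grey floor) 6 mm deep, 61 mm wide at the floor, flared to 69 mm at the top. A seated weight stands 18 mm proud (21 with boss). The nests lie 2 x 2, 100 mm apart, in any order in an open grey case with its rim 2 mm above them. Point: centre of the recess floor; z up, x, y along the sides.
- nest66_floor (a point): Nest of the 66 mm weight: fixed black square block, 98 mm, with a round recess (grey floor) 6 mm deep, 71 mm wide at the floor, flared to 79 mm at the top. A seated weight stands 18 mm proud (21 with boss). The nests lie 2 x 2, 100 mm apart, in any order in an open grey case with its rim 2 mm above them. Point: centre of the recess floor; z up, x, y along the sides.
- carrier_top (a point): Carrier plate (72 mm) of the dead-weight tester, fixed, 120 mm above the bench, with a boss like the weights'. Point: centre of its top, where the stack stands; z up, x to the tester's rear. Its white housing, 250 x 190 mm, is 60 mm high; on it, from 80 mm behind the axis, a tilted dial gauge rises to 150 mm above the bench and two valve knobs to 90 mm.
- meter_center (a point): A loose yellow handheld meter lying face up on the bench between tester and case, 90 x 190 x 40 mm, 450 g; to be left alone. Point: its middle, 18 mm above the bench.
Not all that is in view belongs to the job. Leave any blue look-alike of the part that bears weight56_center alone. Leave any red look-alike of the part that bears weight66_center alone.

How it is judged:
On the way, in this order (a step that is already met when the one before it is completed fails the run):
1. the smallest weight (36 mm) lies in its own nest (horizontal distance between weight36_center and nest36_floor below 0.008 m and z of weight36_center in the frame of nest36_floor between 0.009 and 0.015 m and angle between weight36_center's own z axis and vertical below 0.06 rad), for 0.2 s.
2. the second smallest weight (46 mm) lies in its own nest (horizontal distance between weight46_center and nest46_floor below 0.008 m and z of weight46_center in the frame of nest46_floor between 0.009 and 0.015 m and angle between weight46_center's own z axis and vertical below 0.06 rad), for 0.2 s.
3. the second largest weight (56 mm) lies in its own nest (horizontal distance between weight56_center and nest56_floor below 0.008 m and z of weight56_center in the frame of nest56_floor between 0.009 and 0.015 m and angle between weight56_center's own z axis and vertical below 0.06 rad), for 0.2 s.
4. the largest weight (66 mm) lies in its own nest (horizontal distance between weight66_center and nest66_floor below 0.008 m and z of weight66_center in the frame of nest66_floor between 0.009 and 0.015 m and angle between weight66_center's own z axis and vertical below 0.06 rad), for 0.2 s.
At the end, for the whole second after the job is handed in: Each of the four weights lies at rest and released in its own nest: its centre within 8 mm of the recess centre in plan, its underside within 3 mm of the recess floor, boss up and level within 0.06 rad (all of step 1 and all of step 2 and all of step 3 and all of step 4 and linear speed of each of weight36, weight46, weight56, weight66 below 0.02 m/s and contact force between each of weight36, weight46, weight56, weight66 and the fingers below 0.1 N); the robot touches nothing.
It fails at once if a weight is dropped or thrown: it moves faster than 0.5 m/s (a fall of some 13 mm) with no finger on it ((linear speed of weight36 above 0.5 m/s and contact force between weight36 and the fingers below 0.05 N) or (linear speed of weight46 above 0.5 m/s and contact force between weight46 and the fingers below 0.05 N) or (linear speed of weight56 above 0.5 m/s and contact force between weight56 and the fingers below 0.05 N) or (linear speed of weight66 above 0.5 m/s and contact force between weight66 and the fingers below 0.05 N)).
It fails at once if a weight rests on another that has been moved (by more than 30 mm) from its place in the stack: carried two at a time or stacked again ((contact force between weight36 and weight46 above 0.5 N and distance of weight46_center from where it was at the start of the episode above 0.03 m) or (contact force between weight36 and weight56 above 0.5 N and distance of weight56_center from where it was at the start of the episode above 0.03 m) or (contact force between weight36 and weight66 above 0.5 N and distance of weight66_center from where it was at the start of the episode above 0.03 m) or (contact force between weight46 and weight56 above 0.5 N and distance of weight56_center from where it was at the start of the episode above 0.03 m) or (contact force between weight46 and weight66 above 0.5 N and distance of weight66_center from where it was at the start of the episode above 0.03 m) or (contact force between weight56 and weight66 above 0.5 N and distance of weight66_center from where it was at the start of the episode above 0.03 m)).
It fails at once if the yellow meter is moved by more than 20 mm (distance of meter_center from where it was at the start of the episode above 0.02 m).
It also fails if it takes over 128 s, if anything falls off the work surface, if the arm or the gripper's body presses on something with over 40 N, if the wrist force passes 120 N, or if a joint passes its speed limit or range.

## Working session

There is one attempt and no reset: what is moved stays moved. The work goes in short steps, Python scripts to look and compute and a tool call to move; the robot and the scene stay as the last step left them, time stands still between calls to the robot, and variables do not carry over. Pictures are saved under pics/ and viewed, about 12 in all and at most 16, crops included, and the job is handed in when it is done.

Besides the shell and the picture viewer there is one more tool, called after "Request:" by a JSON object that holds its "name" and its "arguments", one argument or row to a line. jog_arm: Moves the arm, as the interface text tells. Its arguments: {"type":"object","properties":{"delta_pos":{"type":"array","items":{"type":"array","items":{"type":"number"}}},"yaw":{"type":"array","items":{"type":"number"}},"fingers":{"type":"number"},"force":{"type":"number"}},"required":["delta_pos","yaw"]}

```bash
mkdir -p pics
cat > h.py <<'E'
from station import *
import numpy as np, cv2
def cam(n):
    d=get_image(n); f=240/np.tan(np.radians(d['fovy'])/2); E=np.array(d['extrinsics'])
    return np.array(d['frame']),f,d['cx'],d['cy'],E
def ray(c,u,v,z):
    _,f,cx,cy,E=c; r=E[:3,:3]@np.array([(u-cx)/f,(v-cy)/f,1]); o=E[:3,3]
    return o+r*(z-o[2])/r[2]
def proj(c,p):
    _,f,cx,cy,E=c; q=E[:3,:3].T@(np.array(p)-E[:3,3]); return np.array([cx+f*q[0]/q[2],cy+f*q[1]/q[2]])
def save(n,im): cv2.imwrite('pics/'+n+'.png',cv2.cvtColor(im,cv2.COLOR_RGB2BGR))
E
python3 - <<'E'
from h import *
for n in ('top','scene'):
    c=cam(n); save(n+'0',c[0]); print(n,c[1:4],c[4].round(3).tolist()); np.save('pics/'+n+'0.npy',c[0])
print(get_obs())
E
```

```text
top (np.float64(487.6023678803296), 314.7060329998363, 244.84037709951016) [[-0.01, -0.998, 0.06, 0.447], [-1.0, 0.011, 0.017, 0.004], [-0.017, -0.06, -0.998, 1.041], [0.0, 0.0, 0.0, 1.0]]
scene (np.float64(435.6905758971474), 314.4220315434662, 237.36652437977202) [[-0.825, 0.463, -0.323, 0.754], [0.564, 0.663, -0.492, 0.386], [-0.014, -0.588, -0.809, 0.735], [0.0, 0.0, 0.0, 1.0]]
{'clock': 0.1, 'joints': array([ 1.19170863e+00,  2.91195979e-01, -1.54054078e-01,  1.12671522e+00,
       -8.46335066e-06,  1.43149391e+00]), 'qd': array([ 6.32426048e-04, -2.78995732e-03,  5.05673747e-03, -5.24347685e-04,
       -1.14841626e-03,  9.55241544e-05]), 'joint_efforts': array([ 1.28732150e-03, -5.37977886e+01,  3.31917715e+01,  9.33619158e-03,
       -2.07055273e-04,  1.26308504e-05]), 'tcp_pos': array([0.12453482, 0.50960321, 0.23080307]), 'tool_rot': array([ 7.86604609e-01,  6.17456757e-01, -5.03280072e-04,  2.97212822e-04]), 'ft_force': array([1.13190872, 0.16655833, 0.33526004]), 'torque': array([-0.02805993, -0.02115095,  0.01315908]), 'opening': 0.08554126645990634}
```

View pics/top0.png

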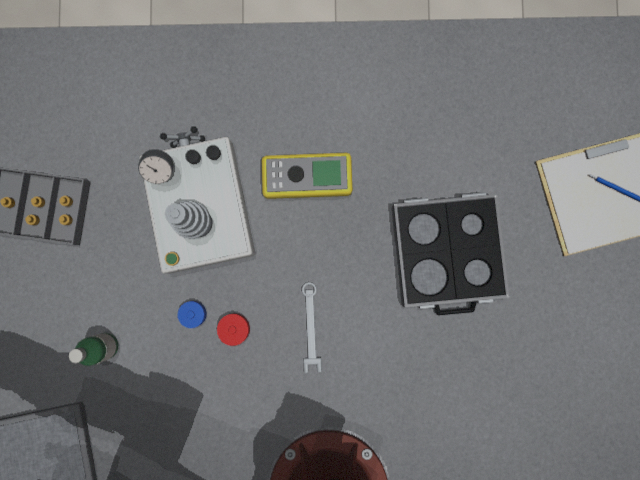

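View pics/scene0.png

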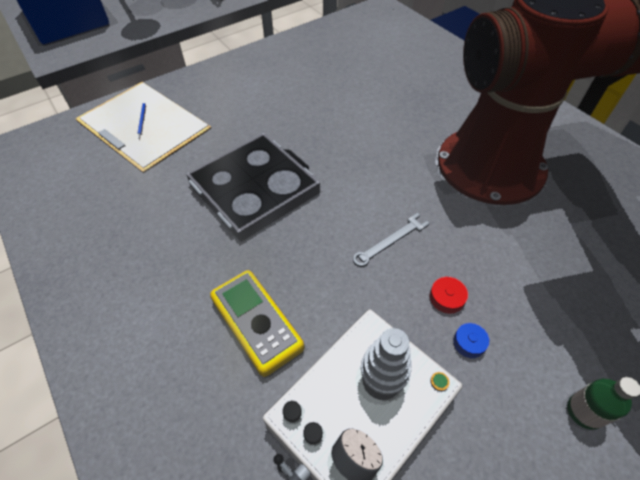

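The top picture shows the stack at about (176,213), with the blue look-alike at (191,314) and the red one at (233,329). The case recesses are at (424,229), (472,224), (429,277) and (477,272). The scene picture shows the same stack, with its top at (397,338). The tester's green dot at (172,258) isn't a weight. I'll measure now.

Run:
```python
from h import *
T=cam('top');S=cam('scene')
def floors(c,box):
    x0,y0,x1,y1=box; g=cv2.cvtColor(c[0],cv2.COLOR_RGB2GRAY)[y0:y1,x0:x1]
    g=cv2.resize(g,None,fx=4,fy=4,interpolation=cv2.INTER_CUBIC)
    m=(g>75).astype(np.uint8)*255
    cs,_=cv2.findContours(m,cv2.RETR_LIST,cv2.CHAIN_APPROX_NONE); o=[]
    for k in cs:
        if cv2.contourArea(k)<2000 or cv2.contourArea(k)>40000: continue
        h=cv2.convexHull(k); 
        if cv2.contourArea(k)/cv2.contourArea(h)<.93: continue
        e=cv2.fitEllipse(k); o.append(((e[0][0]+.5)/4-.5+x0,(e[0][1]+.5)/4-.5+y0,e[1][0]/4,e[1][1]/4))
    return o
def tri(a,b):
    A=[];B=[]
    for c,(u,v) in((T,a),(S,b)):
        o=c[4][:3,3]; d=ray(c,u,v,0)-o; d/=np.linalg.norm(d); P=np.eye(3)-np.outer(d,d); A.append(P);B.append(P@o)
    return np.linalg.lstsq(np.vstack(A),np.hstack(B),rcond=None)[0]
ft=floors(T,(400,200,500,300)); fs=floors(S,(190,140,315,225))
print(np.round(ft,1));print(np.round(fs,1))
for t in ft:
    s=min(fs,key=lambda s:np.hypot(*(proj(S,ray(T,t[0],t[1],.01))-s[:2])))
    print('floor',tri(t[:2],s[:2]).round(4),'diam mm at z.01',1000*t[3]*1.03/T[1])
print('top boss rough',tri((176,213),(397,338)).round(3))
a=cv2.resize(T[0][180:280,120:270],None,fx=4,fy=4,interpolation=cv2.INTER_CUBIC)[:, :400+200]
b=cv2.resize(S[0][310:410,330:430],None,fx=4,fy=4,interpolation=cv2.INTER_CUBIC)[:,:]
save('crop',np.hstack([a[:,:400],b]))
```

```text
[[476.8 272.   24.8  25.4]
 [428.4 276.6  34.5  35.2]
 [471.2 224.   19.8  20.2]
 [423.2 228.7  29.6  29.9]]
[[300.9 215.1  21.9  49. ]
 [246.1 204.   21.9  29.8]
 [221.2 177.7  13.6  19.5]
 [283.6 182.   23.7  32.8]
 [257.8 157.6  15.1  22.7]
 [299.3 153.4  31.1  56. ]]
floor [ 0.4478 -0.3144  0.0219] diam mm at z.01 53.61536039748372
floor [ 0.4394 -0.2144  0.0211] diam mm at z.01 74.35007775193111
floor [ 0.548  -0.3058  0.0221] diam mm at z.01 42.700108785124286
floor [ 0.5395 -0.206   0.0209] diam mm at z.01 63.16946555470331
top boss rough [0.552 0.257 0.215]
```

View pics/crop.png

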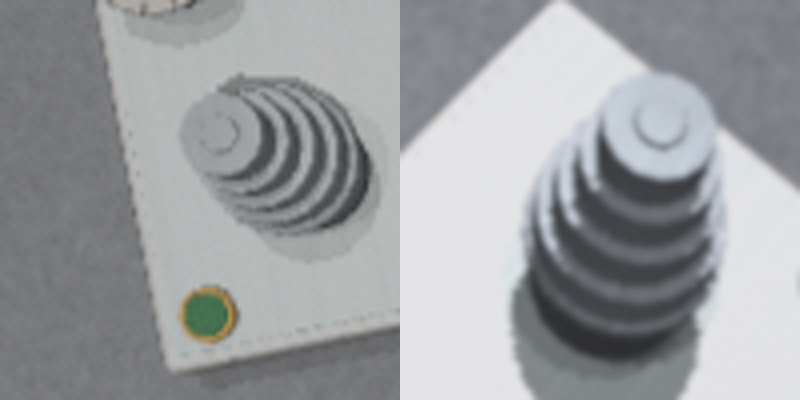

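The crop shows four plain discs with the smallest on top. Its boss is at about (174.4,212.6) in top and (394.6,340.9) in scene. The blue and red discs lie on the bench, so they aren't candidates. The nests come out 100 mm apart with the floor at z ≈ 0.0215: 36 at (.548,-.306), 46 at (.448,-.314), 56 at (.5395,-.206), 66 at (.439,-.214).

```bash
cat >> h.py <<'E'
def go(p):
    "shift in tool axes from measured TCP to world p"
    from scipy.spatial.transform import Rotation as R
    o=get_obs(); r=R.from_quat(o['tool_rot'])
    return (r.inv().apply(np.array(p)-o['tcp_pos'])).round(4), np.degrees(np.arctan2(*r.as_matrix()[:2,0][::-1])).round(2)
E
python3 - <<'E'
from h import *
T=cam('top');S=cam('scene')
print(ray(T,174.4,212.6,.219).round(4),ray(S,394.6,340.9,.219).round(4))
print('disc scene', ray(S,(659-400)/4+330-.4,128/4+310-.4,.216).round(4))
for r,n,(b,sl) in ((T,'top',((120,180),slice(0,400))),(S,'scene',((330,310),slice(400,800)))):
    g=cv2.cvtColor(r[0],cv2.COLOR_RGB2GRAY)[b[1]:b[1]+100,b[0]:b[0]+100]
    print(n,g[30:36,20:80:3] if n=='top' else g[15:50:4,40:85:3])
# gauge and housing corners in top at z=.06
for uv in ((230,138),(251,255),(163,271)): print('corner',ray(T,*uv,.06).round(3))
print('meter',ray(T,307,174,.03).round(3))
print(go([.552,.257,.32]))
E
```

```text
[0.5543 0.2566 0.219 ] [0.5562 0.2612 0.219 ]
disc scene [0.5559 0.261  0.216 ]
top [[119 122 123 140 184 181 184 183 184 155 151 158 157 152 164  91 145 100
  151 100]
 [121 120 120 123 183 181 184 183 183 156 149 157 159 134 163 101 122 111
  120 120]
 [121 116 120 115 175 181 182 183 177 157 153 158 162 127 164 102  97 124
  108 144]
 [124 118 119 118 161 180 183 183 174 159 156 158 162 133 164 108  88 136
   98 160]
 [122 120 121 120 173 181 184 183 177 160 156 158 159 138 165 113  77 156
   82 165]
 [120 124 122 120 180 180 182 183 180 157 141 160 160 149 162 104  75 165
   75 167]]
scene [[227 226 227 226 226 228 217 155 130 132 131 133 135 130 128]
 [227 227 226 226 227 225 211 200 189 185 154 129 131 132 133]
 [227 226 227 227 211 203 202 197 195 196 197 192 143 131 128]
 [227 227 228 207 205 205 189 199 198 196 190 193 190 130 128]
 [228 219 205 173 203 203 172 203 203 201 185 193 198 171 130]
 [211 203 209 115 163 206 204 151 176 171 169 201 195 211 220]
 [203 170 199 116  68 180 207 208 201 201 202 201 169 203 226]
 [196 134 160 126  65  65 106 162 190 190 182  98 137 201 226]
 [193 145  75 133  96  72  66  66  65  62  62  81 191 180 226]]
corner [0.727 0.192 0.06 ]
corner [0.487 0.149 0.06 ]
corner [0.457 0.328 0.06 ]
meter [0.657 0.036 0.03 ]
(array([-0.1441,  0.4752, -0.0889]), np.float64(76.26))
```

Request:
{"name": "jog_arm", "arguments": {
  "delta_pos": [
    [0,0,-0.06],
    [0,0,-0.12],
    [0,0,-0.17],
    [-0.018,0.06,-0.17],
    [-0.035,0.12,-0.17],
    [-0.053,0.18,-0.17],
    [-0.071,0.24,-0.17],
    [-0.089,0.3,-0.17]
  ],
  "yaw": [0,0,0,-3,-6,-9,-12,-13.7],
  "fingers": 1.0,
  "force": 60
}}

```text
clock: 1.3
tcp_pos: [0.3961, 0.3512, 0.4014]
tool_rot: [0.707, 0.707, 0.0, -0.0]
ft_force: [1.0, 1.2, -0.5]
opening: 0.0855
```

Run:
```python
from h import *
print(get_obs()['tcp_pos'],go([.555,.259,.28]))
```

```text
[0.39614297 0.35119133 0.40143042] (array([-0.0923,  0.1588,  0.1214]), np.float64(90.03))
```

Request:
{"name": "jog_arm", "arguments": {
  "delta_pos": [
    [-0.03,0.05,0],
    [-0.06,0.1,0.02],
    [-0.092,0.158,0.06],
    [-0.092,0.159,0.1],
    [-0.092,0.159,0.12],
    [-0.092,0.159,0.12],
    [-0.092,0.159,0.12],
    [-0.092,0.159,0.12]
  ],
  "yaw": [0,0,0,0,0,0,0,0]
}}

```text
clock: 2.3
tcp_pos: [0.554, 0.2608, 0.2828]
tool_rot: [0.707, 0.707, 0.001, 0.001]
ft_force: [0.3, 0.1, 0.7]
opening: 0.0854
```

Run:
```python
from h import *
T=cam('top');S=cam('scene')
print(get_obs()['tcp_pos'],get_obs()['ft_force'])
a=cv2.resize(T[0][160:280,120:240],(400,400),interpolation=cv2.INTER_CUBIC)
b=cv2.resize(S[0][250:400,320:470],(400,400),interpolation=cv2.INTER_CUBIC)
save('c2',np.hstack([a,b]))
```

```text
[0.5537896  0.26073684 0.2823365 ] [0.24933859 0.57008307 0.678426  ]
```

View pics/c2.png

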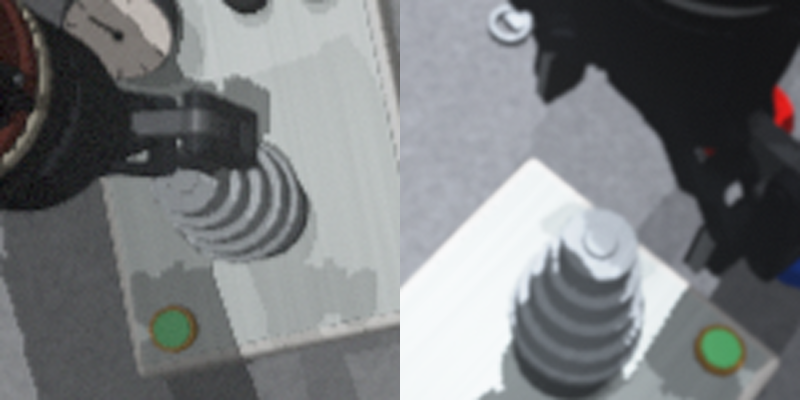

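The crop shows the open fingers straddling the stack. In scene their tips are near pixels (378,287) and (432,349).

Run:
```python
from h import *
T=cam('top');S=cam('scene'); p=get_obs()['tcp_pos']
for dz in (0,.013):
  for n,c in(('S',S),('T',T)):
    print(n,dz,[proj(c,p+[dx,dy,dz]).round(1).tolist() for dy in(-.043,-.057,.043,.057) for dx in (-.011,.011)])
```

```text
S 0 [[386.4, 285.2], [371.9, 294.5], [378.9, 276.8], [364.5, 286.0], [437.3, 341.7], [422.3, 352.8], [446.5, 351.8], [431.3, 363.2]]
T 0 [[186.8, 214.6], [186.9, 200.7], [195.7, 214.5], [195.8, 200.6], [132.5, 215.3], [132.7, 201.4], [123.7, 215.4], [123.9, 201.5]]
S 0.013 [[387.7, 279.6], [372.9, 289.1], [380.0, 271.2], [365.3, 280.4], [439.9, 336.9], [424.6, 348.1], [449.3, 347.2], [433.9, 358.8]]
T 0.013 [[184.5, 213.6], [184.6, 199.5], [193.5, 213.5], [193.6, 199.4], [129.2, 214.3], [129.4, 200.2], [120.3, 214.4], [120.5, 200.3]]
```

Request:
{"name": "jog_arm", "arguments": {
  "delta_pos": [
    [-0.001,0.001,0.02],
    [-0.001,0.001,0.04],
    [-0.001,0.001,0.06],
    [-0.001,0.001,0.07],
    [-0.001,0.001,0.078],
    [-0.001,0.001,0.081],
    [-0.001,0.001,0.081],
    [-0.001,0.001,0.081]
  ],
  "yaw": [0,0,0,0,0,0,0,0],
  "fingers": 0.6
}}

```text
clock: 3.5
tcp_pos: [0.5548, 0.2595, 0.2008]
tool_rot: [0.707, 0.707, 0.0, 0.0]
ft_force: [0.6, -0.3, -0.0]
opening: 0.0512
```

```bash
cat > look.py <<'E'
from h import *
import sys
n=sys.argv[1]; a=list(map(int,sys.argv[2:6]))
T=cam('top');S=cam('scene'); o=get_obs()
print(o['clock'],o['tcp_pos'].round(4),o['ft_force'].round(2),round(o['opening'],4))
f=lambda c,u,v:cv2.resize(c[0][v-60:v+60,u-60:u+60],(400,400),interpolation=cv2.INTER_CUBIC)
save(n,np.hstack([f(T,a[0],a[1]),f(S,a[2],a[3])]))
E
python3 look.py c3 180 210 395 340
```

```text
3.6 [0.5547 0.2595 0.2007] [-0.88  0.07  0.57] 0.0511
```

View pics/c3.png

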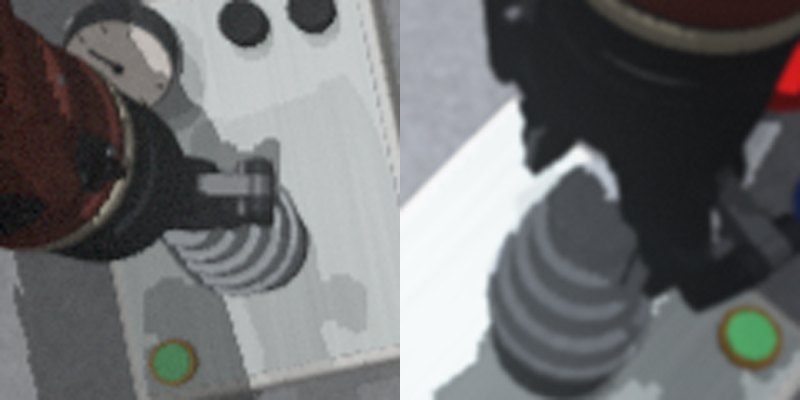

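The crop shows the two fingers at the level of the top disc, near scene (395,340), and no contact force. I'll close.

Request:
{"name": "jog_arm", "arguments": {
  "delta_pos": [
    [0,0,0],
    [0,0,0],
    [0,0,0],
    [0,0,0],
    [0,0,0],
    [0,0,-0.01],
    [0,0,-0.03],
    [0,0,-0.05]
  ],
  "yaw": [0,0,0,0,0,0,0,0],
  "fingers": 0.2
}}

```text
clock: 4.6
tcp_pos: [0.5543, 0.2595, 0.251]
tool_rot: [0.707, 0.707, -0.0, -0.0]
ft_force: [-0.7, -0.3, -2.2]
opening: 0.0336
```

```bash
python3 look.py c4 180 210 395 330
```

```text
4.7 [0.5555 0.2598 0.2525] [ 0.96 -0.29 -0.59] 0.0339
```

View pics/c4.png

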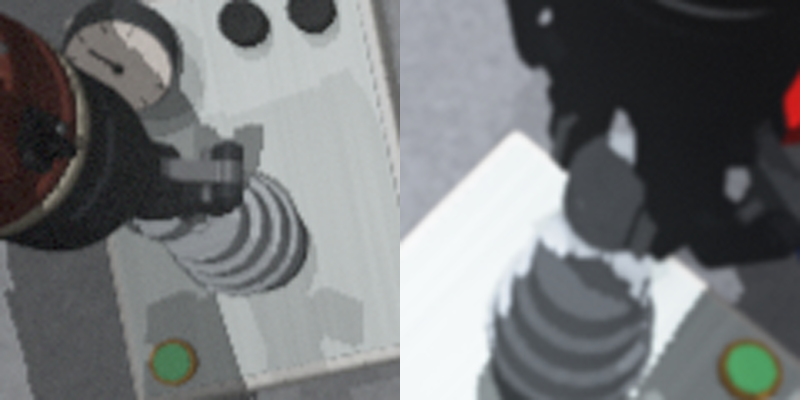

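The disc is lifted clear, held at 34 mm opening, at about scene (397,327). I'll carry it across.

Request:
{"name": "jog_arm", "arguments": {
  "delta_pos": [
    [-0.02,0,0],
    [-0.06,0,0],
    [-0.11,-0.001,0],
    [-0.165,-0.002,0],
    [-0.22,-0.003,0],
    [-0.275,-0.004,0],
    [-0.33,-0.005,0],
    [-0.385,-0.006,0]
  ],
  "yaw": [0,0,0,0,0,0,0,0]
}}

```text
clock: 5.7
tcp_pos: [0.547, -0.128, 0.2494]
tool_rot: [0.708, 0.707, -0.0, -0.001]
ft_force: [-0.6, 0.2, -1.4]
opening: 0.0335
```

Run:
```python
from h import *
T=cam('top');S=cam('scene')
t=[(476.8,272),(428.4,276.6),(471.2,224),(423.2,228.7)];s=[(257.8,157.6),(283.6,182),(221.2,177.7),(246.1,204)]
for n,a,b in zip((46,66,36,56),t,s): print(n,ray(T,*a,.0215).round(4)[:2],ray(S,*b,.0215).round(4)[:2])
o=get_obs();print(o['clock'],o['tcp_pos'],o['opening'],o['ft_force'])
```

```text
46 [ 0.4482 -0.3147] [ 0.4474 -0.3147]
66 [ 0.4396 -0.2144] [ 0.4393 -0.2137]
36 [ 0.5484 -0.3061] [ 0.5477 -0.3062]
56 [ 0.5397 -0.206 ] [ 0.5395 -0.2054]
5.8 [ 0.54703179 -0.13118851  0.24911235] 0.03390344024915912 [ 0.25841276  0.53241248 -1.65373453]
```

Request:
{"name": "jog_arm", "arguments": {
  "delta_pos": [
    [-0.05,0,0.02],
    [-0.1,0,0.05],
    [-0.15,0.001,0.1],
    [-0.176,0.001,0.14],
    [-0.176,0.001,0.17],
    [-0.176,0.001,0.185],
    [-0.176,0.001,0.185],
    [-0.176,0.001,0.185]
  ],
  "yaw": [0,0,0,0,0,0,0,0]
}}

```text
clock: 6.8
tcp_pos: [0.5499, -0.3017, 0.0667]
tool_rot: [0.707, 0.707, 0.0, 0.001]
ft_force: [-0.1, -0.0, -1.2]
opening: 0.0335
```

```bash
python3 look.py c5 471 224 222 178; python3 -c "
from h import *
print(go([.548,-.3062,.04]))"
```

```text
6.9 [ 0.5501 -0.3018  0.0668] [-0.58 -0.62 -2.24] 0.0337
(array([-0.0043, -0.0021,  0.0268]), np.float64(89.99))
```

View pics/c5.png

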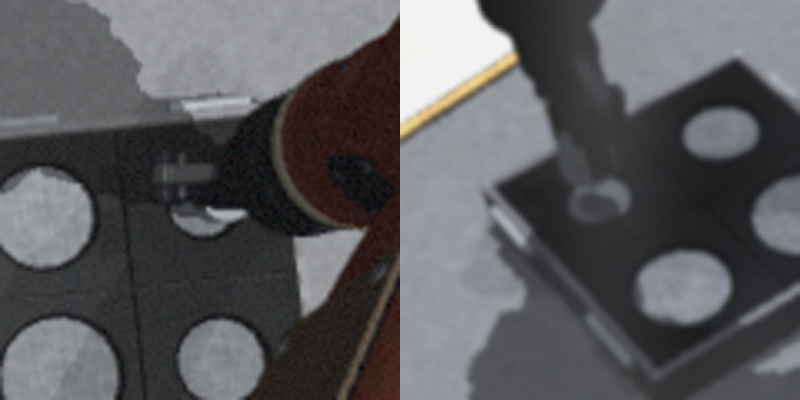

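The crop shows the disc hanging over the right recess, at scene (222,178). I'll correct by about 4 mm and lower it.

Request:
{"name": "jog_arm", "arguments": {
  "delta_pos": [
    [-0.002,-0.001,0],
    [-0.0043,-0.002,0.006],
    [-0.0043,-0.002,0.014],
    [-0.0043,-0.002,0.022],
    [-0.0043,-0.002,0.028],
    [-0.0043,-0.002,0.032],
    [-0.0043,-0.002,0.034],
    [-0.0043,-0.002,0.034]
  ],
  "yaw": [0,0,0,0,0,0,0,0]
}}

```text
clock: 7.9
tcp_pos: [0.5469, -0.3057, 0.0347]
tool_rot: [0.707, 0.707, -0.0, 0.0]
ft_force: [-13.7, 7.8, 36.7]
opening: 0.0338
```

Request:
{"name": "jog_arm", "arguments": {
  "delta_pos": [
    [0,0,0.0005],
    [0,0,0.001],
    [0,0,0.0015],
    [0,0,0.002],
    [0,0,0.002],
    [0,0,0.002],
    [0,0,0.002],
    [0,0,0.002]
  ],
  "yaw": [0,0,0,0,0,0,0,0]
}}

```text
clock: 8.9
tcp_pos: [0.547, -0.3058, 0.0346]
tool_rot: [0.707, 0.707, -0.0, 0.001]
ft_force: [-18.5, 11.8, 56.3]
opening: 0.0338
```

Contact came early, at TCP 0.0347, with a side force. I'll back off to unload and look.

Request:
{"name": "jog_arm", "arguments": {
  "delta_pos": [
    [0,0,-0.001],
    [0,0,-0.002],
    [0,0,-0.003],
    [0,0,-0.004],
    [0,0,-0.004],
    [0,0,-0.004],
    [0,0,-0.004],
    [0,0,-0.004]
  ],
  "yaw": [0,0,0,0,0,0,0,0]
}}

```text
clock: 9.9
tcp_pos: [0.5469, -0.3057, 0.0349]
tool_rot: [0.707, 0.707, -0.0, 0.0]
ft_force: [-6.6, 3.2, 16.7]
opening: 0.0336
```

```bash
python3 look.py c6 471 224 222 178
python3 - <<'E'
from h import *
S=cam('scene')
save('c6',cv2.resize(S[0][140:230,170:290],(800,600),interpolation=cv2.INTER_CUBIC))
for z in (.0215,.026,.034): print(proj(S,[.547,-.3058,z]).round(1), [ (proj(S,[.547+.018*np.cos(a),-.3058+.018*np.sin(a),z])).round(1).tolist() for a in np.radians([0,90,180,270])])
E
```

```text
10.0 [ 0.5469 -0.3057  0.0348] [-6.46  4.58 17.55] 0.034
[221.6 177.7] [[214.4, 181.0], [225.2, 182.5], [228.6, 174.4], [217.9, 173.0]]
[221.2 176.3] [[214.0, 179.6], [224.9, 181.1], [228.3, 173.0], [217.5, 171.6]]
[220.5 173.8] [[213.3, 177.1], [224.2, 178.6], [227.7, 170.4], [216.9, 169.1]]
```

View pics/c6.png

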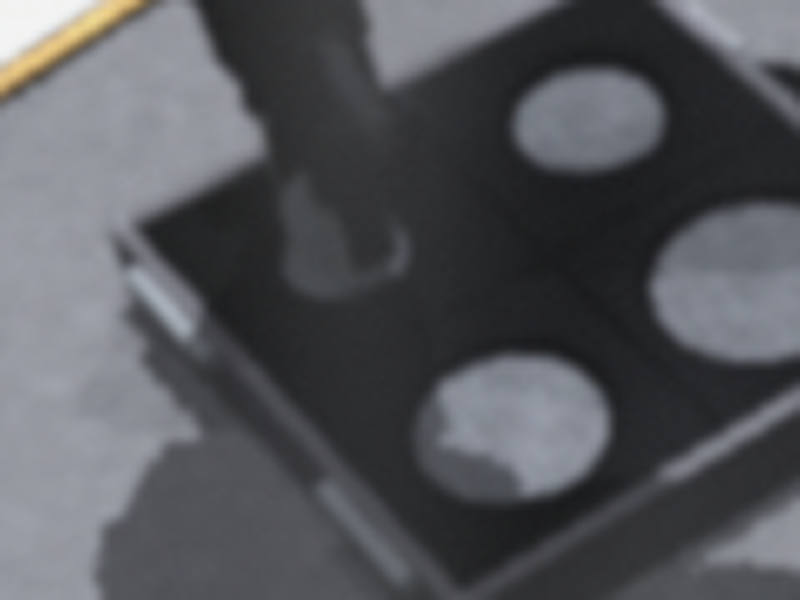

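The bright gap is on the right of the recess at (230,178) and the disc sits against its left edge at (212,178). That puts the disc too far to +x,-y, which agrees with the side force. I'll lift 6 mm, shift by (-4,+2.3) mm and lower gently.

Request:
{"name": "jog_arm", "arguments": {
  "delta_pos": [
    [0,0,-0.004],
    [0,0,-0.006],
    [0.0023,-0.004,-0.006],
    [0.0023,-0.004,-0.006],
    [0.0023,-0.004,-0.004],
    [0.0023,-0.004,-0.002],
    [0.0023,-0.004,0],
    [0.0023,-0.004,0.001]
  ],
  "yaw": [0,0,0,0,0,0,0,0]
}}

```text
clock: 11.05
tcp_pos: [0.5451, -0.3041, 0.0349]
tool_rot: [0.707, 0.707, 0.001, 0.002]
ft_force: [-2.5, 5.3, 30.4]
opening: 0.0338
```

Request:
{"name": "jog_arm", "arguments": {
  "delta_pos": [
    [0,0,0.0005],
    [0,0,0.001],
    [0,0,0.0015],
    [0,0,0.002],
    [0,0,0.002],
    [0,0,0.002],
    [0,0,0.002],
    [0,0,0.002]
  ],
  "yaw": [0,0,0,0,0,0,0,0]
}}

```text
clock: 12.05
tcp_pos: [0.5451, -0.3041, 0.0348]
tool_rot: [0.707, 0.707, 0.001, 0.002]
ft_force: [-6.2, 9.0, 40.6]
opening: 0.0335
```

Run:
```python
from h import *
S=cam('scene');T=cam('top')
a=cv2.resize(S[0][155:195,200:240],(400,400),interpolation=cv2.INTER_CUBIC)
b=cv2.resize(T[0][200:240,455:495],(400,400),interpolation=cv2.INTER_CUBIC)
save('c7',np.clip(np.hstack([a,b]).astype(int)*2,0,255).astype(np.uint8))
```

```text
(no output)
```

View pics/c7.png

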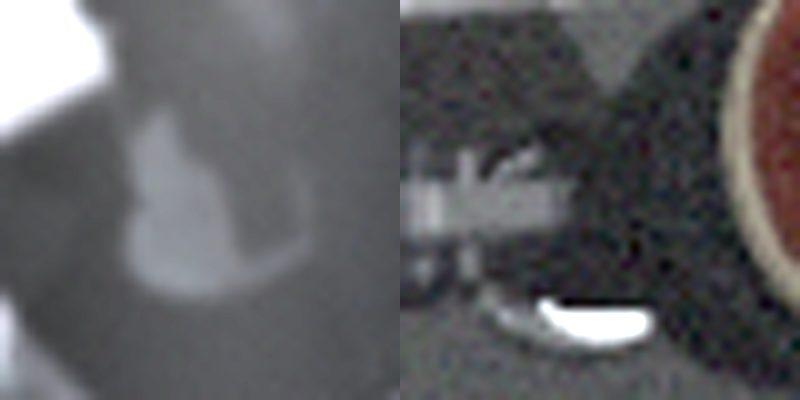

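The weight looks centred in the recess, left edge at about (213,178), and is stopped at the same height as before. A release could only drop it a few mm. I'll unload and open.

Request:
{"name": "jog_arm", "arguments": {
  "delta_pos": [
    [0,0,-0.001],
    [0,0,-0.002],
    [0,0,-0.003],
    [0,0,-0.003],
    [0,0,-0.003],
    [0,0,-0.003],
    [0,0,-0.003],
    [0,0,-0.003]
  ],
  "yaw": [0,0,0,0,0,0,0,0]
}}

```text
clock: 13.15
tcp_pos: [0.5452, -0.304, 0.035]
tool_rot: [0.707, 0.707, 0.001, 0.002]
ft_force: [3.3, 2.5, 12.7]
opening: 0.0337
```

Request:
{"name": "jog_arm", "arguments": {
  "delta_pos": [
    [0,0,0],
    [0,0,0],
    [0,0,0],
    [0,0,-0.01],
    [0,0,-0.03],
    [0,0,-0.06],
    [0,0,-0.1],
    [0,0,-0.15]
  ],
  "yaw": [0,0,0,0,0,0,0,0],
  "fingers": 0.65
}}

```text
clock: 14.15
tcp_pos: [0.5426, -0.3033, 0.1846]
tool_rot: [0.707, 0.707, -0.0, -0.001]
ft_force: [0.8, -1.4, -0.4]
opening: 0.0555
```

Request:
{"name": "jog_arm", "arguments": {
  "delta_pos": [
    [0.04,0.001,-0.06],
    [0.09,0.003,-0.08],
    [0.14,0.005,-0.08],
    [0.2,0.007,-0.08],
    [0.26,0.008,-0.08],
    [0.32,0.01,-0.08],
    [0.38,0.01,-0.08],
    [0.44,0.011,-0.08]
  ],
  "yaw": [0,0,0,0,0,0,0,0],
  "fingers": 1.0
}}

```text
clock: 15.15
tcp_pos: [0.5542, 0.1383, 0.2642]
tool_rot: [0.707, 0.707, 0.0, 0.0]
ft_force: [1.0, -0.1, -0.3]
opening: 0.0854
```

```bash
cat look.py | head -0
python3 - <<'E'
from h import *
S=cam('scene');T=cam('top');o=get_obs();print(o['tcp_pos'],o['ft_force'],o['opening'])
a=cv2.resize(S[0][150:200,197:247],(400,400),interpolation=cv2.INTER_CUBIC)
b=cv2.resize(T[0][195:245,446:496],(400,400),interpolation=cv2.INTER_CUBIC)
save('c8',np.hstack([a,b]))
for z in (.0405,.0455,.05):print(z,proj(S,[.548,-.306,z]).round(1),proj(T,[.548,-.306,z]).round(1))
E
```

```text
[0.55375318 0.14159871 0.26392482] [ 0.35638581  0.06749877 -0.35056618] 0.0851506407480188
0.0405 [219.5 171.8] [474.  223.2]
0.0455 [219.1 170.2] [474.7 223. ]
0.05 [218.7 168.8] [475.4 222.7]
```

View pics/c8.png

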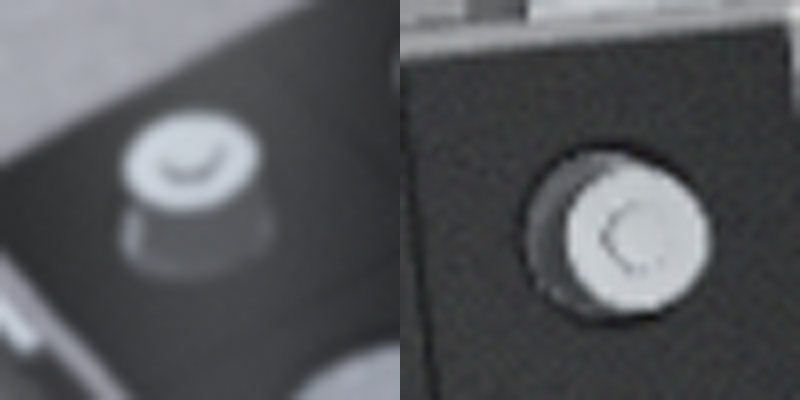

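The 36 disc stands in its recess, top face at about scene (220.5,169.6) and top (475.3,224.5). I'll check its height numerically.

```bash
cat >> h.py <<'E'
def tri(T,a,S,b):
    A=[];B=[]
    for c,(u,v) in((T,a),(S,b)):
        o=c[4][:3,3]; d=ray(c,u,v,0)-o; d/=np.linalg.norm(d); P=np.eye(3)-np.outer(d,d); A.append(P);B.append(P@o)
    p=np.linalg.lstsq(np.vstack(A),np.hstack(B),rcond=None)[0]
    return p.round(4),[(proj(c,p)-q).round(2).tolist() for c,q in((T,a),(S,b))]
def face(c,p,w=20,th=None):
    "ellipse of the bright disc face near pixel p"
    u,v=map(int,p); g=cv2.cvtColor(c[0],cv2.COLOR_RGB2GRAY)[v-w:v+w,u-w:u+w]
    g=cv2.resize(g,None,fx=8,fy=8,interpolation=cv2.INTER_CUBIC)
    if th is None: th=(g[8*w-30:8*w+30,8*w-30:8*w+30].mean()+60)/2+25
    cs,_=cv2.findContours((g>th).astype(np.uint8),cv2.RETR_EXTERNAL,cv2.CHAIN_APPROX_NONE)
    k=[k for k in cs if cv2.pointPolygonTest(k,(8*w,8*w),False)>=0][0]
    e=cv2.fitEllipse(cv2.convexHull(k)); return (e[0][0]+.5)/8-.5+u-w,(e[0][1]+.5)/8-.5+v-w,e[1][0]/8,e[1][1]/8,e[2]
E
python3 - <<'E'
from h import *
S=cam('scene');T=cam('top')
for th in (120,140,160):
    t=face(T,(475,224),20,th);s=face(S,(220,169),20,th); print(np.round(t,2),np.round(s,2),tri(T,t[:2],S,s[:2]))
for z in (.0455,):
  for n,c in(('T',T),('S',S)):
    q=np.array([proj(c,[.546+.018*np.cos(a),-.306+.018*np.sin(a),z]) for a in np.arange(0,6.2,.2)],np.float32); print(n,cv2.fitEllipse(q))
E
```

```text
[475.02 224.13  17.51  19.01 157.92] [220.39 169.76  12.73  17.28  79.37] (array([ 0.5452, -0.3063,  0.0452]), [[-0.13, 0.21], [-0.23, -0.02]])
[475.04 224.28  17.28  18.02 160.59] [220.35 169.74  11.93  16.63  79.74] (array([ 0.5451, -0.3066,  0.0449]), [[-0.08, 0.14], [-0.15, -0.02]])
[475.05 224.3   16.92  17.38 155.76] [220.34 169.72  11.21  15.91  79.67] (array([ 0.5451, -0.3066,  0.045 ]), [[-0.08, 0.13], [-0.14, -0.01]])
T ((474.7574157714844, 223.9552459716797), (17.483413696289062, 17.84407615661621), 120.21210479736328)
S ((219.8845977783203, 169.92697143554688), (11.430352210998535, 16.50052833557129), 78.84703826904297)
```

The face triangulates to z = 0.045, so the underside is at 0.021, which is on the floor. It is level and about 3 mm off centre, so it's seated. Next I'll recheck the height and position of the new stack top.

Run:
```python
from h import *
S=cam('scene');T=cam('top');print(get_obs()['tcp_pos'])
p=[.555,.2595,.192]; print(proj(T,p),proj(S,p))
a=cv2.resize(T[0][190:240,155:205],(400,400),interpolation=cv2.INTER_CUBIC)
b=cv2.resize(S[0][325:375,370:420],(400,400),interpolation=cv2.INTER_CUBIC)
save('c9',np.hstack([a,b]))
```

```text
[0.55443984 0.1356351  0.26363195]
[177.4228132  214.16458708] [391.63022309 347.64725362]
```

View pics/c9.png

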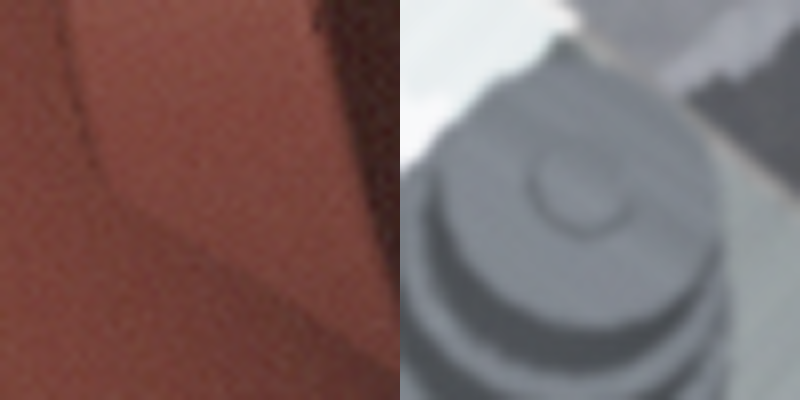

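Top is hidden by the arm, but in scene the 46 face is centred at about (392.2,347.7), against a predicted (391.6,347.6). So it is where expected. I'll grip it harder.

Request:
{"name": "jog_arm", "arguments": {
  "delta_pos": [
    [0.05,0,0],
    [0.09,0,0],
    [0.115,0,0],
    [0.1236,0,0.01],
    [0.1236,0,0.02],
    [0.1236,0,0.025],
    [0.1236,0,0.03],
    [0.1236,0,0.03]
  ],
  "yaw": [0,0,0,0,0,0,0,0],
  "fingers": 0.8,
  "force": 100
}}

```text
clock: 16.45
tcp_pos: [0.5545, 0.2594, 0.233]
tool_rot: [0.708, 0.707, -0.0, -0.0]
ft_force: [0.7, -0.2, 0.5]
opening: 0.0684
```

Request:
{"name": "jog_arm", "arguments": {
  "delta_pos": [
    [0,0,0.015],
    [0,0,0.03],
    [0,0,0.042],
    [0,0,0.05],
    [0,0,0.056],
    [0,0,0.0588],
    [0,0,0.0588],
    [0,0,0.0588]
  ],
  "yaw": [0,0,0,0,0,0,0,0]
}}

```text
clock: 17.45
tcp_pos: [0.5547, 0.2601, 0.1749]
tool_rot: [0.707, 0.707, 0.0, 0.0]
ft_force: [-0.5, 0.1, -0.4]
opening: 0.068
```

Request:
{"name": "jog_arm", "arguments": {
  "delta_pos": [
    [0,0,0],
    [0,0,0],
    [0,0,0],
    [0,0,0],
    [0,0,0],
    [0,0,0],
    [0,0,0],
    [0,0,0]
  ],
  "yaw": [0,0,0,0,0,0,0,0],
  "fingers": 0.3
}}

```text
clock: 18.45
tcp_pos: [0.5549, 0.26, 0.1755]
tool_rot: [0.707, 0.707, 0.001, 0.0]
ft_force: [-2.0, -0.7, 7.1]
opening: 0.043
```

Request:
{"name": "jog_arm", "arguments": {
  "delta_pos": [
    [0,0,-0.002],
    [0,0,-0.006],
    [0,0,-0.012],
    [0,0,-0.02],
    [0,0,-0.035],
    [0,0,-0.05],
    [0,0,-0.05],
    [0,0,-0.05]
  ],
  "yaw": [0,0,0,0,0,0,0,0]
}}

```text
clock: 19.45
tcp_pos: [0.5544, 0.26, 0.2243]
tool_rot: [0.707, 0.707, -0.0, -0.0]
ft_force: [-0.4, -0.1, -3.0]
opening: 0.0424
```

```bash
python3 look.py c10 180 205 395 330
```

```text
19.55 [0.5542 0.2599 0.2239] [ 0.15 -0.53 -2.51] 0.0425
```

View pics/c10.png

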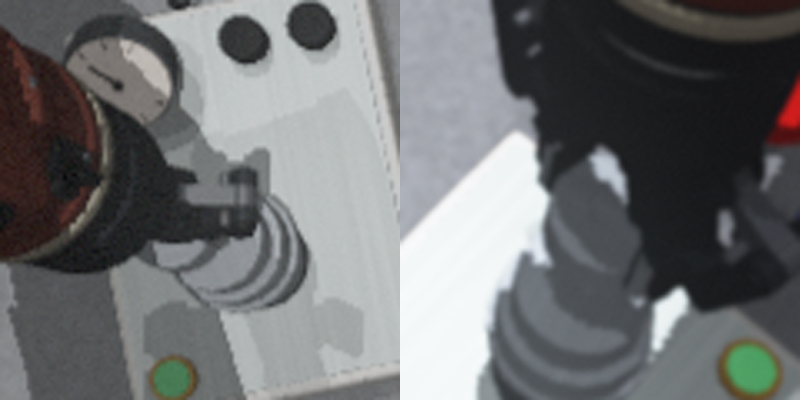

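The 46 disc is lifted alone at about scene (397,325), and the wrist reads 3 N, which matches.

Request:
{"name": "jog_arm", "arguments": {
  "delta_pos": [
    [-0.02,-0.004,0],
    [-0.06,-0.011,0],
    [-0.115,-0.022,0],
    [-0.17,-0.032,0],
    [-0.225,-0.042,0],
    [-0.28,-0.053,0],
    [-0.335,-0.063,0],
    [-0.39,-0.074,0]
  ],
  "yaw": [0,0,0,0,0,0,0,0]
}}

```text
clock: 20.55
tcp_pos: [0.4789, -0.1322, 0.2245]
tool_rot: [0.708, 0.707, -0.0, 0.0]
ft_force: [0.8, -0.3, -2.5]
opening: 0.0423
```

Request:
{"name": "jog_arm", "arguments": {
  "delta_pos": [
    [-0.055,-0.01,0.02],
    [-0.105,-0.02,0.05],
    [-0.15,-0.028,0.08],
    [-0.175,-0.033,0.12],
    [-0.184,-0.0343,0.15],
    [-0.184,-0.0343,0.165],
    [-0.184,-0.0343,0.17],
    [-0.184,-0.0343,0.17]
  ],
  "yaw": [0,0,0,0,0,0,0,0]
}}

```text
clock: 21.55
tcp_pos: [0.4462, -0.3137, 0.0552]
tool_rot: [0.707, 0.707, 0.0, 0.0]
ft_force: [-0.7, 0.2, -3.1]
opening: 0.0425
```

Request:
{"name": "jog_arm", "arguments": {
  "delta_pos": [
    [0,0,0],
    [0,0,0],
    [0,0,0.004],
    [0,0,0.008],
    [0,0,0.012],
    [0,0,0.015],
    [0,0,0.017],
    [0,0,0.018]
  ],
  "yaw": [0,0,0,0,0,0,0,0]
}}

```text
clock: 22.55
tcp_pos: [0.4458, -0.3139, 0.0364]
tool_rot: [0.707, 0.707, 0.0, -0.0]
ft_force: [-0.4, -0.4, -3.4]
opening: 0.0426
```

Request:
{"name": "jog_arm", "arguments": {
  "delta_pos": [
    [0,0,0.001],
    [0,0,0.002],
    [0,0,0.003],
    [0,0,0.004],
    [0,0,0.004],
    [0,0,0.004],
    [0,0,0.004],
    [0,0,0.004]
  ],
  "yaw": [0,0,0,0,0,0,0,0]
}}

```text
clock: 23.55
tcp_pos: [0.4463, -0.314, 0.0336]
tool_rot: [0.707, 0.707, 0.0, 0.001]
ft_force: [-0.6, 3.3, 10.5]
opening: 0.0426
```

Request:
{"name": "jog_arm", "arguments": {
  "delta_pos": [
    [0,0,0.001],
    [0,0,0.002],
    [0,0,0.002],
    [0,0,0.002],
    [0,0,0.001],
    [0,0,0],
    [0,0,-0.001],
    [0,0,-0.001]
  ],
  "yaw": [0,0,0,0,0,0,0,0]
}}

```text
clock: 24.55
tcp_pos: [0.4464, -0.314, 0.0336]
tool_rot: [0.707, 0.707, 0.0, 0.0]
ft_force: [3.0, 2.4, 2.1]
opening: 0.0425
```

Request:
{"name": "jog_arm", "arguments": {
  "delta_pos": [
    [0,0,0],
    [0,0,0],
    [0,0,0],
    [0,0,0],
    [0,0,-0.01],
    [0,0,-0.03],
    [0,0,-0.07],
    [0,0,-0.12]
  ],
  "yaw": [0,0,0,0,0,0,0,0],
  "fingers": 0.75
}}

```text
clock: 25.55
tcp_pos: [0.4453, -0.3135, 0.1548]
tool_rot: [0.707, 0.707, -0.0, -0.001]
ft_force: [1.4, -0.9, 0.5]
opening: 0.0638
```

Request:
{"name": "jog_arm", "arguments": {
  "delta_pos": [
    [0.04,0.006,-0.06],
    [0.09,0.02,-0.1],
    [0.15,0.03,-0.1],
    [0.21,0.04,-0.1],
    [0.27,0.055,-0.1],
    [0.32,0.06,-0.1],
    [0.36,0.065,-0.1],
    [0.38,0.07,-0.1]
  ],
  "yaw": [0,0,0,0,0,0,0,0],
  "fingers": 0.95
}}

```text
clock: 26.55
tcp_pos: [0.5159, 0.0682, 0.2543]
tool_rot: [0.707, 0.708, 0.0, 0.0]
ft_force: [0.0, -0.4, -0.0]
opening: 0.0811
```

Run:
```python
from h import *
S=cam('scene');T=cam('top');o=get_obs();print(o['clock'],o['tcp_pos'],o['ft_force'],o['opening'])
for p in ([.546,-.3063,.0452],[.447,-.314,.0452]):
  for th in (120,150):
    t=face(T,proj(T,p),22,th);s=face(S,proj(S,p),22,th); print(np.round(t,2),np.round(s,2),tri(T,t[:2],S,s[:2]))
a=cv2.resize(T[0][200:300,400:500],(300,300),interpolation=cv2.INTER_CUBIC)
b=cv2.resize(S[0][130:230,200:300],(300,300),interpolation=cv2.INTER_CUBIC)
save('c11',np.hstack([a,b]))
```

```text
26.65 [0.5162164  0.06786344 0.25412771] [-0.12923816  0.31863414 -0.40084702] 0.08138866542464801
[474.98 224.05  17.48  19.28 160.08] [220.37 169.76  12.39  17.04  79.21] (array([ 0.5453, -0.3062,  0.0453]), [[-0.14, 0.22], [-0.24, -0.03]])
[475.06 224.29  17.11  17.78 159.39] [220.33 169.73  11.24  15.96  79.75] (array([ 0.5451, -0.3066,  0.0449]), [[-0.08, 0.13], [-0.14, -0.01]])
[481.42 272.74  22.74  24.95 161.67] [257.13 149.36  14.74  20.55  83.65] (array([ 0.4459, -0.3161,  0.0455]), [[-0.2, 0.29], [-0.31, -0.03]])
[481.53 273.13  22.44  23.07 160.8 ] [257.15 149.32  13.8   19.73  83.66] (array([ 0.4454, -0.3166,  0.0448]), [[-0.12, 0.18], [-0.2, -0.02]])
```

View pics/c11.png

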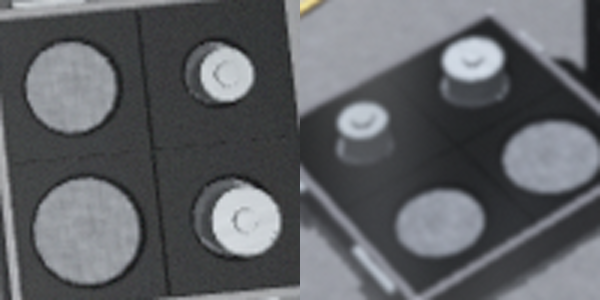

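Both discs sit upright in their nests, faces at z = 0.045, each within about 3 mm of centre. The 56 disc is next.

Request:
{"name": "jog_arm", "arguments": {
  "delta_pos": [
    [0.05,0.01,0],
    [0.1,0.02,0],
    [0.15,0.03,0],
    [0.185,0.037,0],
    [0.194,0.038,0.01],
    [0.194,0.038,0.03],
    [0.194,0.038,0.045],
    [0.194,0.038,0.055]
  ],
  "yaw": [0,0,0,0,0,0,0,0]
}}

```text
clock: 27.65
tcp_pos: [0.554, 0.2589, 0.1977]
tool_rot: [0.708, 0.706, -0.0, -0.0]
ft_force: [-0.4, 0.5, 0.0]
opening: 0.0807
```

Request:
{"name": "jog_arm", "arguments": {
  "delta_pos": [
    [0,0,0],
    [0,0,0.01],
    [0,0,0.025],
    [0,0,0.035],
    [0,0,0.043],
    [0,0,0.048],
    [0,0,0.048],
    [0,0,0.048]
  ],
  "yaw": [0,0,0,0,0,0,0,0]
}}

```text
clock: 28.65
tcp_pos: [0.5545, 0.2601, 0.1509]
tool_rot: [0.707, 0.707, 0.0, 0.0]
ft_force: [0.3, 0.4, -0.3]
opening: 0.081
```

Request:
{"name": "jog_arm", "arguments": {
  "delta_pos": [
    [0,0,0],
    [0,0,0],
    [0,0,0],
    [0,0,0],
    [0,0,0],
    [0,0,0],
    [0,0,0],
    [0,0,0]
  ],
  "yaw": [0,0,0,0,0,0,0,0],
  "fingers": 0.4,
  "force": 110
}}

```text
clock: 29.65
tcp_pos: [0.5547, 0.2599, 0.1519]
tool_rot: [0.707, 0.707, 0.001, 0.001]
ft_force: [-2.9, -1.8, 10.1]
opening: 0.0521
```

Request:
{"name": "jog_arm", "arguments": {
  "delta_pos": [
    [0,0,-0.002],
    [0,0,-0.006],
    [0,0,-0.012],
    [0,0,-0.02],
    [0,0,-0.035],
    [0,0,-0.05],
    [0,0,-0.06],
    [0,0,-0.06]
  ],
  "yaw": [0,0,0,0,0,0,0,0]
}}

```text
clock: 30.65
tcp_pos: [0.5548, 0.2602, 0.2116]
tool_rot: [0.707, 0.707, 0.001, 0.0]
ft_force: [-0.4, 0.4, -5.4]
opening: 0.0518
```

Request:
{"name": "jog_arm", "arguments": {
  "delta_pos": [
    [-0.02,-0.001,0],
    [-0.06,-0.002,0],
    [-0.115,-0.004,0],
    [-0.17,-0.006,0],
    [-0.225,-0.008,0],
    [-0.28,-0.01,0],
    [-0.335,-0.012,0],
    [-0.385,-0.013,0]
  ],
  "yaw": [0,0,0,0,0,0,0,0]
}}

```text
clock: 31.65
tcp_pos: [0.5398, -0.1275, 0.2101]
tool_rot: [0.708, 0.707, -0.0, -0.0]
ft_force: [0.5, 0.5, -4.0]
opening: 0.052
```

Request:
{"name": "jog_arm", "arguments": {
  "delta_pos": [
    [-0.04,-0.001,0.01],
    [-0.065,-0.002,0.03],
    [-0.078,-0.0027,0.06],
    [-0.078,-0.0027,0.1],
    [-0.078,-0.0027,0.135],
    [-0.078,-0.0027,0.15],
    [-0.078,-0.0027,0.155],
    [-0.078,-0.0027,0.155]
  ],
  "yaw": [0,0,0,0,0,0,0,0]
}}

```text
clock: 32.65
tcp_pos: [0.5386, -0.2034, 0.0563]
tool_rot: [0.707, 0.707, 0.0, 0.001]
ft_force: [0.6, 0.2, -4.4]
opening: 0.0521
```

Request:
{"name": "jog_arm", "arguments": {
  "delta_pos": [
    [0,0,0],
    [0,0,0],
    [0,0,0.004],
    [0,0,0.008],
    [0,0,0.012],
    [0,0,0.015],
    [0,0,0.017],
    [0,0,0.018]
  ],
  "yaw": [0,0,0,0,0,0,0,0]
}}

```text
clock: 33.65
tcp_pos: [0.5382, -0.203, 0.0374]
tool_rot: [0.707, 0.707, -0.0, -0.0]
ft_force: [0.4, 0.0, -4.9]
opening: 0.052
```

Request:
{"name": "jog_arm", "arguments": {
  "delta_pos": [
    [0,0,0.001],
    [0,0,0.002],
    [0,0,0.003],
    [0,0,0.004],
    [0,0,0.004],
    [0,0,0.004],
    [0,0,0.004],
    [0,0,0.004]
  ],
  "yaw": [0,0,0,0,0,0,0,0]
}}

```text
clock: 34.65
tcp_pos: [0.5382, -0.203, 0.0339]
tool_rot: [0.707, 0.707, 0.0, 0.0]
ft_force: [-3.1, 0.8, 5.3]
opening: 0.0519
```

Request:
{"name": "jog_arm", "arguments": {
  "delta_pos": [
    [0,0,0.001],
    [0,0,0.002],
    [0,0,0.002],
    [0,0,0.002],
    [0,0,0.001],
    [0,0,0],
    [0,0,0],
    [0,0,0]
  ],
  "yaw": [0,0,0,0,0,0,0,0]
}}

```text
clock: 35.65
tcp_pos: [0.5382, -0.203, 0.0339]
tool_rot: [0.707, 0.707, 0.0, 0.0]
ft_force: [-3.3, 1.2, 8.6]
opening: 0.0522
```

Request:
{"name": "jog_arm", "arguments": {
  "delta_pos": [
    [0,0,0],
    [0,0,0],
    [0,0,0],
    [0,0,0],
    [0,0,-0.01],
    [0,0,-0.03],
    [0,0,-0.07],
    [0,0,-0.12]
  ],
  "yaw": [0,0,0,0,0,0,0,0],
  "fingers": 0.85
}}

```text
clock: 36.65
tcp_pos: [0.5376, -0.2027, 0.1548]
tool_rot: [0.707, 0.707, -0.0, -0.001]
ft_force: [0.5, -1.1, 0.2]
opening: 0.0726
```

Request:
{"name": "jog_arm", "arguments": {
  "delta_pos": [
    [0.04,0.002,-0.05],
    [0.09,0.004,-0.08],
    [0.14,0.006,-0.08],
    [0.19,0.008,-0.08],
    [0.23,0.01,-0.08],
    [0.26,0.011,-0.08],
    [0.27,0.012,-0.08],
    [0.27,0.012,-0.08]
  ],
  "yaw": [0,0,0,0,0,0,0,0],
  "fingers": 1.0
}}

```text
clock: 37.65
tcp_pos: [0.5505, 0.067, 0.2339]
tool_rot: [0.707, 0.707, 0.0, 0.0]
ft_force: [0.8, 0.4, 1.0]
opening: 0.085
```

Run:
```python
from h import *
S=cam('scene');T=cam('top');o=get_obs();print(o['clock'],o['tcp_pos'],o['ft_force'],o['opening'])
for p in ([.546,-.3063,.0452],[.447,-.314,.0452],[.539,-.2055,.0452]):
  for th in (120,150):
    t=face(T,proj(T,p),24,th);s=face(S,proj(S,p),24,th); print(np.round(t,2),np.round(s,2),tri(T,t[:2],S,s[:2]))
a=cv2.resize(T[0][200:300,400:500],(300,300),interpolation=cv2.INTER_CUBIC)
b=cv2.resize(S[0][320:420,335:435],(300,300),interpolation=cv2.INTER_CUBIC)
save('c12',np.hstack([a,b])); print(proj(S,[.555,.2598,.144]))
```

```text
37.75 [0.55043474 0.06610271 0.23365518] [-0.26250661 -0.86355315  0.48405136] 0.08562829297963274
[474.96 224.04  17.6   19.27 158.02] [220.37 169.75  12.46  17.09  79.6 ] (array([ 0.5454, -0.3061,  0.0454]), [[-0.14, 0.22], [-0.24, -0.03]])
[475.03 224.26  17.14  17.86 159.92] [220.33 169.72  11.31  16.02  79.62] (array([ 0.5451, -0.3065,  0.0451]), [[-0.08, 0.14], [-0.15, -0.02]])
[481.37 272.74  22.71  25.03 158.58] [257.13 149.37  14.75  20.56  83.46] (array([ 0.446 , -0.316 ,  0.0455]), [[-0.19, 0.28], [-0.29, -0.03]])
[481.53 273.13  22.49  23.11 160.11] [257.13 149.33  13.85  19.72  83.7 ] (array([ 0.4454, -0.3167,  0.0448]), [[-0.12, 0.17], [-0.19, -0.02]])
[425.35 228.52  27.72  28.55 165.34] [244.6  197.35  21.05  29.58  70.36] (array([ 0.5387, -0.2066,  0.0414]), [[0.14, -0.23], [0.26, 0.02]])
[425.38 228.46  27.2   27.81 154.31] [245.39 196.64  19.68  26.61  80.02] (array([ 0.5378, -0.2056,  0.0441]), [[-0.08, 0.12], [-0.14, -0.01]])
[387.30819197 361.09511866]
```

View pics/c12.png

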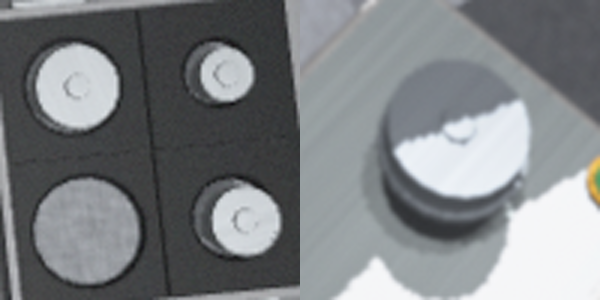

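The 56 disc is seated: face z ≈ 0.044, about 2 mm off centre. The 66 disc remains alone on the carrier at about scene (387.7,363).

Request:
{"name": "jog_arm", "arguments": {
  "delta_pos": [
    [0.05,0.001,0],
    [0.1,0.002,0],
    [0.15,0.003,0],
    [0.185,0.004,0.01],
    [0.1933,0.004,0.03],
    [0.1933,0.004,0.05],
    [0.1933,0.004,0.06],
    [0.1933,0.004,0.06]
  ],
  "yaw": [0,0,0,0,0,0,0,0]
}}

```text
clock: 38.75
tcp_pos: [0.5545, 0.2593, 0.1731]
tool_rot: [0.708, 0.706, -0.001, -0.0]
ft_force: [0.8, -0.7, -0.2]
opening: 0.0852
```

Request:
{"name": "jog_arm", "arguments": {
  "delta_pos": [
    [0,0,0],
    [0,0,0.01],
    [0,0,0.022],
    [0,0,0.033],
    [0,0,0.042],
    [0,0,0.047],
    [0,0,0.047],
    [0,0,0.047]
  ],
  "yaw": [0,0,0,0,0,0,0,0]
}}

```text
clock: 39.75
tcp_pos: [0.5548, 0.2603, 0.1268]
tool_rot: [0.707, 0.707, 0.0, 0.0]
ft_force: [1.1, 0.4, -0.2]
opening: 0.0853
```

Request:
{"name": "jog_arm", "arguments": {
  "delta_pos": [
    [0,0,0],
    [0,0,0],
    [0,0,0],
    [0,0,0],
    [0,0,0],
    [0,0,0],
    [0,0,0],
    [0,0,0]
  ],
  "yaw": [0,0,0,0,0,0,0,0],
  "fingers": 0.5,
  "force": 115
}}

```text
clock: 40.75
tcp_pos: [0.555, 0.2599, 0.1283]
tool_rot: [0.707, 0.707, 0.001, 0.001]
ft_force: [-4.7, -3.3, 14.5]
opening: 0.0619
```

Request:
{"name": "jog_arm", "arguments": {
  "delta_pos": [
    [0,0,-0.002],
    [0,0,-0.006],
    [0,0,-0.012],
    [0,0,-0.02],
    [0,0,-0.035],
    [0,0,-0.05],
    [0,0,-0.06],
    [0,0,-0.06]
  ],
  "yaw": [0,0,0,0,0,0,0,0]
}}

```text
clock: 41.75
tcp_pos: [0.5552, 0.2605, 0.1876]
tool_rot: [0.707, 0.707, 0.001, 0.0]
ft_force: [-0.2, -0.4, -6.5]
opening: 0.0616
```

Request:
{"name": "jog_arm", "arguments": {
  "delta_pos": [
    [-0.02,-0.005,0],
    [-0.06,-0.015,0],
    [-0.115,-0.028,0],
    [-0.17,-0.042,0],
    [-0.225,-0.055,0],
    [-0.28,-0.069,0],
    [-0.335,-0.082,0],
    [-0.39,-0.096,0]
  ],
  "yaw": [0,0,0,0,0,0,0,0]
}}

```text
clock: 42.75
tcp_pos: [0.4575, -0.1313, 0.1864]
tool_rot: [0.707, 0.707, 0.0, 0.0]
ft_force: [1.0, -0.2, -6.5]
opening: 0.0616
```

Request:
{"name": "jog_arm", "arguments": {
  "delta_pos": [
    [-0.045,-0.011,0.005],
    [-0.07,-0.017,0.02],
    [-0.0816,-0.02,0.04],
    [-0.0816,-0.02,0.08],
    [-0.0816,-0.02,0.11],
    [-0.0816,-0.02,0.127],
    [-0.0816,-0.02,0.131],
    [-0.0816,-0.02,0.131]
  ],
  "yaw": [0,0,0,0,0,0,0,0]
}}

```text
clock: 43.75
tcp_pos: [0.4383, -0.2113, 0.0557]
tool_rot: [0.707, 0.707, 0.0, 0.0]
ft_force: [1.2, 0.2, -5.5]
opening: 0.0612
```

Request:
{"name": "jog_arm", "arguments": {
  "delta_pos": [
    [0,0,0],
    [0,0,0],
    [0,0,0.004],
    [0,0,0.008],
    [0,0,0.012],
    [0,0,0.015],
    [0,0,0.017],
    [0,0,0.018]
  ],
  "yaw": [0,0,0,0,0,0,0,0]
}}

```text
clock: 44.75
tcp_pos: [0.4382, -0.2112, 0.0374]
tool_rot: [0.707, 0.707, 0.0, -0.0]
ft_force: [0.9, -0.4, -6.4]
opening: 0.0614
```

Request:
{"name": "jog_arm", "arguments": {
  "delta_pos": [
    [0,0,0.001],
    [0,0,0.002],
    [0,0,0.003],
    [0,0,0.004],
    [0,0,0.004],
    [0,0,0.004],
    [0,0,0.004],
    [0,0,0.004]
  ],
  "yaw": [0,0,0,0,0,0,0,0]
}}

```text
clock: 45.75
tcp_pos: [0.4383, -0.2113, 0.0343]
tool_rot: [0.707, 0.707, 0.0, 0.0]
ft_force: [-3.6, 1.5, 8.8]
opening: 0.0615
```

Request:
{"name": "jog_arm", "arguments": {
  "delta_pos": [
    [0,0,0.001],
    [0,0,0.002],
    [0,0,0.002],
    [0,0,0.002],
    [0,0,0.001],
    [0,0,0],
    [0,0,0],
    [0,0,0]
  ],
  "yaw": [0,0,0,0,0,0,0,0]
}}

```text
clock: 46.75
tcp_pos: [0.4382, -0.2113, 0.0343]
tool_rot: [0.707, 0.707, 0.0, 0.0]
ft_force: [-4.2, 3.0, 11.4]
opening: 0.0616
```

Request:
{"name": "jog_arm", "arguments": {
  "delta_pos": [
    [0,0,0],
    [0,0,0],
    [0,0,0],
    [0,0,0],
    [0,0,-0.01],
    [0,0,-0.03],
    [0,0,-0.07],
    [0,0,-0.12]
  ],
  "yaw": [0,0,0,0,0,0,0,0],
  "fingers": 0.95
}}

```text
clock: 47.75
tcp_pos: [0.4376, -0.2109, 0.1549]
tool_rot: [0.707, 0.707, -0.0, -0.001]
ft_force: [0.9, 0.6, -0.4]
opening: 0.0813
```

Request:
{"name": "jog_arm", "arguments": {
  "delta_pos": [
    [0.04,0,-0.05],
    [0.09,0,-0.1],
    [0.14,0,-0.1],
    [0.19,0,-0.1],
    [0.23,0,-0.1],
    [0.25,0,-0.1],
    [0.25,0,-0.1],
    [0.25,0,-0.1]
  ],
  "yaw": [0,0,0,0,0,0,0,0]
}}

```text
clock: 48.75
tcp_pos: [0.4384, 0.0383, 0.2538]
tool_rot: [0.707, 0.707, 0.0, 0.0]
ft_force: [0.7, -0.6, -0.1]
opening: 0.0814
```

Run:
```python
from h import *
S=cam('scene');T=cam('top');o=get_obs();print(o['clock'],o['tcp_pos'],o['ft_force'],o['opening'])
for p in ([.546,-.3063,.0452],[.447,-.314,.0452],[.539,-.2055,.0452],[.439,-.2135,.0452]):
    t=face(T,proj(T,p),27,150);s=face(S,proj(S,p),27,150); print(np.round(t,2),np.round(s,2),tri(T,t[:2],S,s[:2]))
save('c13',np.hstack([cv2.resize(c[0][v:v+100,u:u+100],(300,300),interpolation=cv2.INTER_CUBIC) for c,u,v in((T,400,200),(S,195,130))]))
m=cv2.inRange(cv2.cvtColor(T[0],cv2.COLOR_RGB2HSV),(20,120,100),(35,255,255))[130:220,240:370]; print('meter yellow bbox',cv2.boundingRect(m))
m0=cv2.inRange(cv2.cvtColor(np.load('pics/top0.npy'),cv2.COLOR_RGB2HSV),(20,120,100),(35,255,255))[130:220,240:370]; print(cv2.boundingRect(m0))
```

```text
48.85 [0.43845568 0.03797352 0.25367254] [-0.61637805 -0.14337338 -0.46804388] 0.08137322925528122
[475.03 224.31  16.9   17.36 155.07] [220.34 169.72  10.91  15.68  79.97] (array([ 0.5451, -0.3065,  0.045 ]), [[-0.07, 0.12], [-0.13, -0.01]])
[481.51 273.15  22.14  22.65 151.92] [257.14 149.33  13.56  19.49  83.65] (array([ 0.4454, -0.3166,  0.0448]), [[-0.12, 0.17], [-0.18, -0.02]])
[425.39 228.43  26.94  27.48 153.32] [245.41 196.62  19.38  26.33  80.39] (array([ 0.5378, -0.2056,  0.0442]), [[-0.09, 0.14], [-0.16, -0.01]])
[430.69 277.76  32.17  32.79 166.92] [283.85 174.45  21.42  29.69  85.59] (array([ 0.4371, -0.2139,  0.044 ]), [[-0.12, 0.17], [-0.19, -0.01]])
meter yellow bbox (22, 23, 90, 45)
(22, 23, 90, 45)
```

View pics/c13.png

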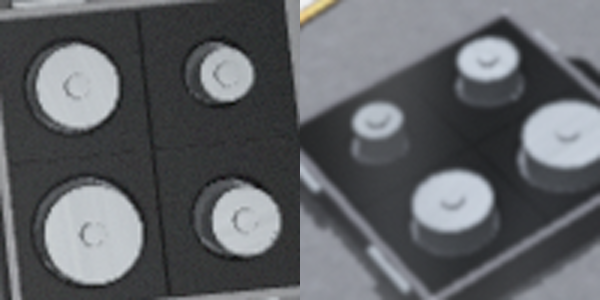

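All four weights stand boss up in their own nests, their top faces at z = 0.044–0.045 and within about 3 mm of the nest centres. The meter hasn't moved.

```bash
python3 -c "
from station import *
print(job_done())"
```

```text
the job is handed in; nothing more can be done
None
```

All four weights went from the tester into their own nests, one at a time from the top down. The job was handed in at about 49 s of the 128 s allowed, and the system gave no verdict.

**Final checks:**
- **Seating:** the top faces measured z ≈ 0.044–0.045 m against a floor at about 0.0215 m, so each weight is on its recess floor. They lie 2–3 mm from the recess centres (8 mm allowed), boss up and flat by eye.
- **Surroundings:** the meter's outline in the top picture is unchanged. The gripper was open and clear of everything, with no contact force.

**Things that disagreed:**
- The two cameras differed by about 4.6 mm on the stack's position across the jaws. I used the average.
- The weights touched the recess floors with the tool about 5 mm higher than the grip heights implied, so I set each one down by force.
- The 36 mm weight met a side force on its first lowering, and contact peaked at about 60 N. I lifted it, shifted it and lowered it again.

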